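# Clamp a tube block with a ratcheting clamp lever

### The arm

A 7-joint arm with a two-finger parallel gripper is mounted at the origin on a cart in front of the work surface, level with it; the furniture and walls round the work are solid. World frame = base frame: x ahead of the robot, y to its left, z up, the work surface at z = 0. Lengths are in m, angles in rad, forces in N, time in s.
With the tool pointing down it reaches from about 0.4 to 0.85 m from the base axis. Payload 4.5 kg.
Tool frame: the origin (TCP) lies where the fingers leave the gripper's body, on its centre line; the fingertips stand 64 mm ahead of it and the grasp point (between the pads) lies 45 mm ahead of it; z points along the fingers, y is the line along which they close (so a half turn about z gives the same grasp; the last joint's range is limited). The gripper opens to 88 mm and grips with 3 to 60 N. Pads are 18 mm wide; open, the fingers measure 123 mm over their backs; the gripper's body (75 mm by 187 mm) begins 45 mm behind the grasp point.
Start: joints at [0.034, 0.689, -0.195, 1.565, 0.157, 0.902, -0.215], TCP at [0.625, 0, 0.303] pointing down, gripper open.
Joint ranges: [-3.01, 3.01], [-0.46, 2.08], [-1.47, 1.51], [0.13, 2.56], [-1, 4.14], [0.04, 2.09], [-2.66, 2.66]. Speed limits (rad/s): [2.57, 2.57, 3.14, 3.14, 3.14, 3.14, 3.14].

### API

Orientations are given as a unit quaternion [x, y, z, w].
In Python, from plant import r gives the robot as it stands.
- The arm moves only by the tool play_rows, never from a script. Its arguments are lists of equal length, an entry for each row: "translation": the shift along the tool's x, y, z in m, a list of three; "delta_rot": the turn, a rotation vector about the tool's x, y, z in degrees, a list of three; "grip": the opening, from -1 (shut) to 1 (fully open). In form: {"translation": [[x, y, z], ...], "delta_rot": [[rx, ry, rz], ...], "grip": [grip, ...]}. A call has 1 to 20 rows; each row shifts and turns the commanded pose from where the row before left it, along the tool's axes as they then stand; what a row does not reach is not made up. A row lasts 1/8 s, in which the tool goes at most 62.5 mm and 10.7 degrees, less where a joint would pass 70% of its speed; a pose out of reach is approached as far as the arm can. A call with a gripper value outside its range is refused whole. The fingers move at their own pace and stop on an object; "squeeze" is the grip in N (left out, the last holds). Time passes only in rows, so rows that do not move let the fingers close. It gives the time, the measured TCP pose, the force, the opening and the grip force at its end, in the units of the state.
- r.get_state(): the state, without advancing time (a new reading comes with each control period).
- r.snapshot(name): name is "scene" or "side" or "wrist"; returns the picture (400x640x3 uint8, blue, green, red); there is no depth.
- r.get_calibration(name): a dict with "intrinsics" (3x3 intrinsics, pixels), "k1" (the pictures are not rectified: a ray, as slopes to the right and down, at radius r is drawn at 1 + k1 r^2 times it, then the intrinsics apply), "eye" and "rotation" of the camera in the world. Camera axes: x right, y up, looking along -z (the intrinsics and any distortion apply to the point x, -y, -z); pixel columns grow to the right and rows downward; lengths in m; the calibration is good to about 2 mm. A picture is of the moment at which its call begins: read the wrist's pose just before it. get_calibration takes no time and is no camera call; for the wrist camera it gives the pose at the moment of the call.
- r.finish_job(): hands the job in; it is judged then, once.
Trained networks look in the newest picture that a camera, given by its name, has taken for a name from the list of things; names that differ only in an ending like _2 or _b are one class to them, and where a whole thing is asked for, a point or a joint stands for the part that bears it (a point fixed in the world has none). Each returns a list of dicts, best first, with "confidence" (0 to 1); they miss things now and then, are a little off and sometimes report something else, mostly with a low value. They report only what shows in the picture. A call takes as long as a camera call.
- r.look_for(camera, target): "point" ([x, y, z] in m, in world coordinates, good to about 4 mm: the middle of the surface that is visible of it).
- r.silhouettes(camera, target): "pixels" (400x640 bool, what is visible of it).
The state is a dict: "clock": time; "q": joint angles; "qd": joint speeds; "joint_torque": joint torques, N m; "tool_pos": TCP position; "eef_rot": TCP orientation; "contact_force": force on the tool from outside, world axes, zero at the start; "moment": the same for the moment, N m; "opening": opening from 0.0 (shut) to 1.0 (fully open); "finger_force": force on a finger pad.
Only numpy, scipy, OpenCV 4.12 (cv2) and the standard library are available. Lean on these libraries where they do the work, as an engineer would, in place of code of your own. Each camera call takes 0.05 s, during which the arm holds its last target. There are 200 camera calls.

### The job

Clamp the black tube block in the bench clamp: turn the clamp lever clockwise until the jaw holds the block firmly against the fence (about 25 N of jaw force, never as much as 60 N, which would crack it). The lever's slot is too short for one turn, so whenever it nears the left-hand end, lift it off its teeth, swing it back to the right, let it drop into the teeth and turn again. When the block is tight, lift the lever once more and leave it fully down in its teeth at the right-hand end of its slot, as near that end as the teeth allow, and do not disturb the tubes or the things round about.

Things in the scene. Friction and masses are not known exactly. Their poses are not given: they have to be found in the camera images.
- clamp_base: Fixed bench clamp: aluminium plate 170 (x) x 310 (y) x 12 mm, y from -175 to +135 mm in its frame, grey housing 66 x 66 mm, 98 mm high, centred at y = -120 mm, lever on top. Origin on the worktop; z up. At yaw 0 its -x side faces the robot, +y lies to the robot's left. The jaw closes along its +y; the lever points to about its -x.
- hub_axis (a point): Point on the lever's vertical turning axis, 140 mm above the worktop, at (0, -120, 140) mm in clamp_base's frame. Round it a dark steel collar, outer radius 38 mm, top at 147 mm, slotted on the -x side where the lever passes.
- lever_knob (a point): Centre of the top end of the lever's upright round grip: black cylinder, 19 mm in diameter, 40 mm tall below this point, free all round, to be gripped from above. 85 mm from hub_axis horizontally, 174 mm above the worktop when the lever is down; rises with the lever. Below it a 12 mm round arm runs in to the hub.
- lever (a joint): Lever's swing, rad: 0 at the right-hand stop (lever points 0.875 rad counter-clockwise, seen from above, from clamp_base's -x, i.e. to -x and -y), grows clockwise to 1.75 at the left-hand stop. Starts in the teeth at 0.3 to 0.5. Down in its teeth it turns the spindle both ways, clockwise closing the jaw; lifted it swings freely and the spindle stays where it is.
- lever_lift (a joint): Lift of the lever, m: 0 fully down, 0.010 at the top stop; teeth clear above 0.004. Spring and weight press it down with 5 N at 0, 7 N at the top. 16 rounded teeth to the turn (pitch 0.3927 rad, play about 0.05 rad): it drops home only near whole pitches from where it was lifted off, and can stay perched on the tooth tips (lift about 0.003) until shifted a little.
- spindle: Toothed spindle under the lever, on hub_axis; moves the jaw 16 mm per rad. Its friction is 0.6 N m: turning slowly takes about 7 N at the grip (5 to 8 N when read at rest after a step), plus 0.19 N for each newton of jaw force (25 N: about 5 N more). Friction keeps up to 37 N of jaw force when the lever is lifted. Origin on the axis, 106 mm above the worktop.
- jaw_pad: Stiff rubber face (15 N/mm) of the sliding jaw bar, 126 mm along x, 15 to 38 mm above the worktop. Origin at worktop height under the middle of the face that presses the block; goes along clamp_base's +y from y = -45 mm at the start. It travels 30 to 45 mm until block and fence are solid; from there its force rises steeply, to 60 N within about 0.35 rad of the lever.
- tube_block: Loose black tube block, 0.2 to 0.4 kg: foot 131 mm (its y, about along clamp_base's x) x 92 mm (its x, along clamp_base's y) x 8 mm, 36 mm high; its tubes reach 113 mm above the worktop. Stands on the plate, a little askew, clear of the jaw and of the fixed fence (its face at clamp_base y = 77 to 91 mm, set differently each time, not measured). Origin at the centre of its underside.
- tube_a: Loose capped sample tube, 91 mm tall, 17 mm cap, standing loose in a hole of the tube block (the other tube there is fast); origin at the bottom end, z along the tube.
- timer: White lab timer, 64 x 64 x 19 mm, lying to the left of the clamp; bystander. Origin under its centre.
- wash_bottle_b: Wash bottle with bent jet, 65 x 102 x 199 mm, behind the lever; bystander. Origin under its centre.
- marker: Marker pen, 15 x 136 x 16 mm, lying in front of the clamp's left half; bystander. Origin under its centre.

How it is judged:
By the outcome, as a careful person would: the job done as asked, in the order asked, and still so for the second after the job is handed in, with the robot touching nothing.
It also fails if it takes over 70 s, if anything falls off the work surface, if the arm or the gripper's body presses on something with over 40 N, if the wrist force passes 120 N, or if a joint passes its speed limit or range.

## Working session

There is one attempt and no reset: what is moved stays moved. The work goes in short steps, Python scripts to look and compute and a tool call to move; the robot and the scene stay as the last step left them, time stands still between calls to the robot, and variables do not carry over. Pictures are saved under pics/ and viewed, at most 10 in all, crops included, and the job is handed in when it is done.

Besides the shell and the picture viewer there is one more tool, called as name(argument=value, ...) on one line, values as JSON. play_rows: Moves the arm, as the interface text tells. Its arguments: {"type":"object","properties":{"translation":{"type":"array","items":{"type":"array","items":{"type":"number"}}},"delta_rot":{"type":"array","items":{"type":"array","items":{"type":"number"}}},"grip":{"type":"array","items":{"type":"number"}},"squeeze":{"type":"number"}},"required":["translation","delta_rot","grip"]}

```bash
ls; mkdir -p pics
cat > h.py <<'E'
import numpy as np, cv2
from scipy.spatial.transform import Rotation as R
from plant import r
def proj(cam,P):
    c=r.get_calibration(cam);p=(np.atleast_2d(P)-c["eye"])@np.array(c["rotation"])
    s=np.c_[p[:,0]/-p[:,2],-p[:,1]/-p[:,2]];s=s*(1+c["k1"]*(s**2).sum(1))[:,None]
    K=np.array(c["intrinsics"]);return (np.c_[s,np.ones(len(s))]@K.T)[:,:2]
def ray(cam,uv):
    c=r.get_calibration(cam);K=np.array(c["intrinsics"])
    d=np.linalg.solve(K,np.r_[uv,1])[:2];s=d.copy()
    for _ in range(20): s=d/(1+c["k1"]*(s@s))
    v=np.array(c["rotation"])@np.array([s[0],-s[1],-1]);return np.array(c["eye"]),v
def atz(cam,uv,z):
    e,v=ray(cam,uv);return e+v*(z-e[2])/v[2]
E
python3 - <<'E'
from h import *
print(r.get_state())
ims=[]
for c in ["scene","side","wrist"]:
    im=r.snapshot(c);cv2.imwrite(f"pics/{c}0.png",im)
    print(c,r.get_calibration(c)["eye"])
    for t in ["clamp_base","lever_knob","hub_axis","lever","jaw_pad","tube_block","tube_a","wash_bottle_b","timer","marker"]:
        try:
            for d in r.look_for(c,t)[:2]: print(t,np.round(d["point"],3),round(d["confidence"],2))
        except Exception as e: print(t,e)
E
```

```text
pics
{'clock': 0.0, 'q': array([ 0.03382109,  0.68995923, -0.194524  ,  1.56634927,  0.15732196,
        0.90250295, -0.21508406]), 'qd': array([ 3.20405906e-04,  5.82902840e-05,  3.61670512e-04, -5.65122756e-04,
        7.52850115e-04,  1.13729372e-03,  1.55274110e-03]), 'joint_torque': array([ 3.38560185e-04, -5.27571630e+01, -1.26686912e+00, -1.53434461e+01,
       -5.26333472e-02,  6.56995355e-03,  1.65937727e-04]), 'tool_pos': array([ 6.24481296e-01, -5.42976014e-05,  3.01924243e-01]), 'eef_rot': array([ 7.07070690e-01,  7.07142282e-01, -6.94674925e-04, -5.90921242e-04]), 'contact_force': array([ 0.20253963,  0.13102364, -0.66884809]), 'moment': array([-0.0532207 , -0.03804156, -0.01115575]), 'finger_force': 0.0, 'opening': 1.0055060386558914}
scene [-0.13376077 -0.21902399  0.66999048]
clamp_base [0.538 0.09  0.04 ] 0.67
lever_knob [0.545 0.076 0.141] 0.77
hub_axis [0.536 0.088 0.035] 0.74
lever [0.547 0.074 0.142] 0.67
tube_block [0.591 0.196 0.041] 0.78
wash_bottle_b [0.7   0.11  0.113] 0.92
side [ 0.25173769 -0.35487779  0.54990774]
clamp_base [0.542 0.077 0.03 ] 0.6
lever_knob [0.54  0.076 0.031] 0.67
lever_knob [0.527 0.076 0.137] 0.56
lever [0.522 0.075 0.14 ] 0.95
jaw_pad [0.48  0.339 0.016] 0.28
tube_block [0.562 0.234 0.048] 0.59
tube_a [0.574 0.243 0.095] 0.55
wash_bottle_b [0.699 0.107 0.087] 0.73
wash_bottle_b [0.48  0.341 0.015] 0.69
timer [0.618 0.398 0.019] 0.88
marker [0.483 0.341 0.016] 0.7
wrist [0.62512413 0.08253536 0.38442408]
clamp_base [0.582 0.092 0.106] 0.78
lever_knob [0.555 0.08  0.138] 0.95
lever [0.555 0.083 0.141] 0.74
lever [0.584 0.096 0.106] 0.47
tube_block [0.583 0.097 0.109] 0.6
wash_bottle_b [0.707 0.113 0.135] 0.82
marker [0.558 0.087 0.138] 0.66
```

View pics/side0.png

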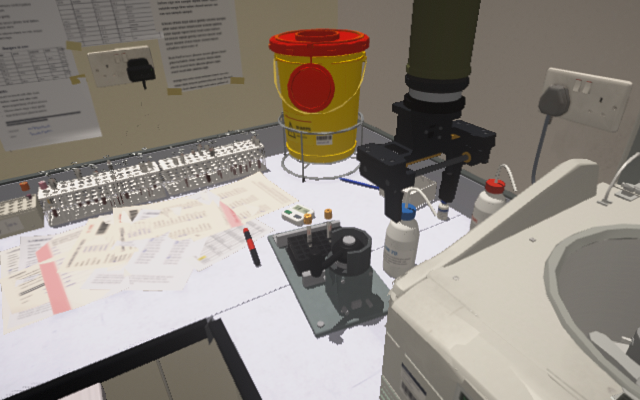

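View pics/scene0.png

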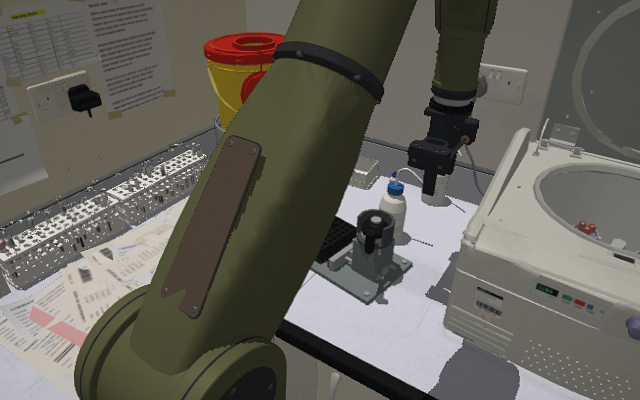

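View pics/wrist0.png

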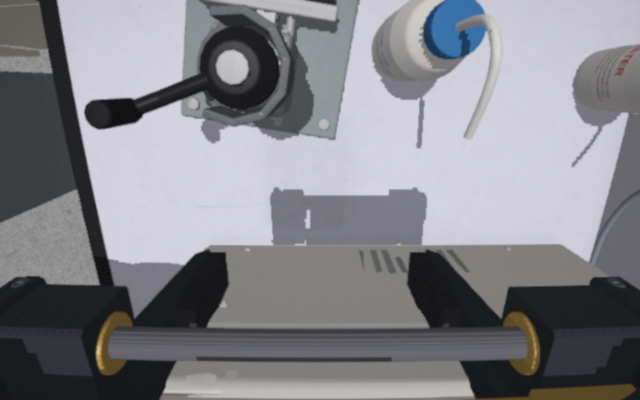

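The side view shows the clamp with its tubes near (320,255). The wrist view shows the hub disc at about (232,68), the grip's top at about (101,114), and the plate's near edge running from (185,108) to (335,138).

Run:
```python
from h import *
K=np.array(r.get_calibration("wrist")["intrinsics"]);print(K[0,0],r.get_calibration("wrist")["k1"],R.from_matrix(r.get_calibration("wrist")["rotation"]).as_euler('xyz',degrees=True))
im=cv2.imread("pics/wrist0.png")
c=im[0:180,60:380];cv2.imwrite("pics/w0c.png",cv2.resize(c,None,fx=2.5,fy=2.5,interpolation=cv2.INTER_CUBIC))
k=atz("wrist",[101,114],.174);h=[atz("wrist",[232,68],z) for z in(.14,.147,.155)]
print(k,h,[np.hypot(*(k-x)[:2]) for x in h])
for uv in [(335,138),(185,108),(355,0),(188,0),(322,124),(194,103)]: print(uv,atz("wrist",uv,.012))
```

```text
Traceback (most recent call last):
  File "scipy/spatial/transform/_rotation.pyx", line 1128, in scipy.spatial.transform._rotation.Rotation.from_matrix
ValueError: Expected `matrix` to have shape (3, 3) or (N, 3, 3), got (4,)
```

Rotation is a quaternion.

```bash
sed -i 's/np.array(c\["rotation"\])/R.from_quat(c["rotation"]).as_matrix()/' h.py
python3 - <<'E'
from h import *
c=r.get_calibration("wrist");print(np.array(c["intrinsics"])[0,0],c["k1"],R.from_quat(c["rotation"]).as_euler('xyz',degrees=True))
im=cv2.imread("pics/wrist0.png")
c=im[0:180,60:380];cv2.imwrite("pics/w0c.png",cv2.resize(c,None,fx=2.5,fy=2.5,interpolation=cv2.INTER_CUBIC))
k=atz("wrist",[101,114],.174);h=[atz("wrist",[232,68],z) for z in(.14,.147,.155)]
print(k,h,[np.hypot(*(k-x)[:2]) for x in h])
for uv in [(335,138),(185,108),(355,0),(188,0),(322,124),(194,103)]: print(uv,atz("wrist",uv,.012))
E
```

```text
339.58326882538626 -0.05089931211411891 [-18.55130127  -0.04726775  -0.05391488]
[0.49209373 0.06901252 0.174     ] [array([0.56750607, 0.09608652, 0.14      ]), array([0.56915621, 0.09569843, 0.147     ]), array([0.57104207, 0.0952549 , 0.155     ])] [np.float64(0.08012505247365978), np.float64(0.08155221557862963), np.float64(0.08319557557763477)]
(335, 138) [0.6445855  0.03077623 0.012     ]
(185, 108) [0.48374479 0.06347441 0.012     ]
(355, 0) [0.66238569 0.16608597 0.012     ]
(188, 0) [0.49789669 0.167533   0.012     ]
(322, 124) [0.63036372 0.04580402 0.012     ]
(194, 103) [0.49405343 0.06853785 0.012     ]
```

View pics/w0c.png

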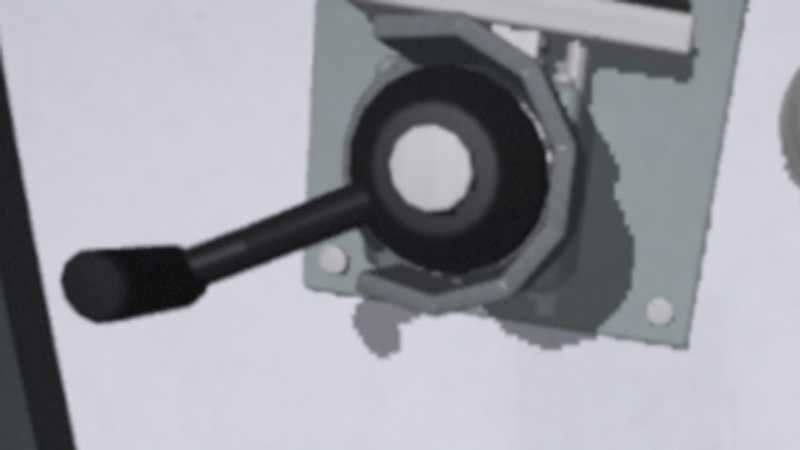

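Crop: grip top centre is at pixel (99,115), the plate's near corners are at (182,115) and (335.2,138.4), and its side edges reach the top of the picture at x=187 and 358.

Run:
```python
from h import *
k=atz("wrist",[98.8,114.8],.174)
A=atz("wrist",[182,114.8],.012);B=atz("wrist",[335.2,138.4],.012);C=atz("wrist",[358,0],.012);D=atz("wrist",[187.2,0],.012)
print(k,A,B,np.linalg.norm(A-B))
for p,q in((A,B),): print(np.degrees(np.arctan2((q-p)[1],(q-p)[0])))
for p,q in((A,D),(B,C)): print(np.degrees(np.arctan2((q-p)[1],(q-p)[0]))-90)
yaw=np.arctan2((B-A)[1],(B-A)[0])
h=(A+B)/2+.055*np.array([-np.sin(yaw),np.cos(yaw),0]);print("hub",h)
d=k-h;print(np.hypot(d[0],d[1]), "ang",np.degrees(np.arctan2(d[1],d[0])))
a=np.arctan2(d[1],d[0])-yaw-np.pi  # ccw from -x
print("lever",.875-((a+np.pi)%(2*np.pi)-np.pi),'yaw',yaw)
for z in(.14,.147,.152,.157): print(z,atz("wrist",[60+430/2.5,168/2.5],z))
```

```text
[0.49058873 0.06855802 0.174     ] [0.4796493  0.05639861 0.012     ] [0.64481005 0.03034175 0.012     ] 0.16720356624412713
-8.965467103292603
-8.92074809913349
-8.595441429005561
hub [0.57080083 0.09769821 0.012     ]
0.08534126310012553 ang -160.0344598160631
lever 0.3700586669193724 yaw -0.15647691993169446
0.14 [0.56754221 0.09659878 0.14      ]
0.147 [0.5691913  0.09619602 0.147     ]
0.152 [0.57036923 0.09590834 0.152     ]
0.157 [0.57154716 0.09562065 0.157     ]
```

play_rows(translation=[[0.0171, -0.0334, 0], [0.0171, -0.0334, 0], [0.0171, -0.0334, 0], [0.0171, -0.0333, 0], [0, 0, 0], [0, 0, 0], [0, 0, 0], [0, 0, 0], [0, 0, 0], [0, 0, 0], [0, 0, 0], [0, 0, 0], [0, 0, 0.03], [0, 0, 0]], delta_rot=[[0, 0, 0], [0, 0, 0], [0, 0, 0], [0, 0, 0], [0, 0, -10], [0, 0, -10], [0, 0, -10], [0, 0, -10], [0, 0, -10], [0, 0, -10], [0, 0, -10], [0, 0, -10], [0, 0, 0], [0, 0, 0]], grip=[1, 1, 1, 1, 1, 1, 0.5, 0, 0, 0, 0, 0, 0, 0], squeeze=40)

```text
clock: 3.4
tool_pos: [0.4906, 0.0678, 0.2715]
eef_rot: [0.087, 0.996, -0.001, -0.002]
contact_force: [-0.6, 0.2, 1.2]
opening: 0.498
finger_force: 0.0
```

Run:
```python
from h import *
s=r.get_state();print(s["clock"],s["q"],s["tool_pos"],R.from_quat(s["eef_rot"]).as_matrix().round(3),s["contact_force"],s["opening"])
im=r.snapshot("wrist")
print(proj("wrist",[[.491,.0685,.174],[.5705,.097,.152]]))
cv2.imwrite("pics/w1.png",im)
```

```text
3.4 [ 0.13038452  0.61898213 -0.57569649  1.96950116  0.50978792  0.703542
  0.63594203] [0.49060734 0.06778587 0.27154722] [[-0.985  0.174 -0.004]
 [ 0.174  0.985 -0.001]
 [ 0.003 -0.002 -1.   ]] [-0.6234834   0.18365325  1.20597526] 0.4979522010986831
[[318.87485777 237.70968728]
 [377.12567243 318.10359258]]
```

View pics/w1.png

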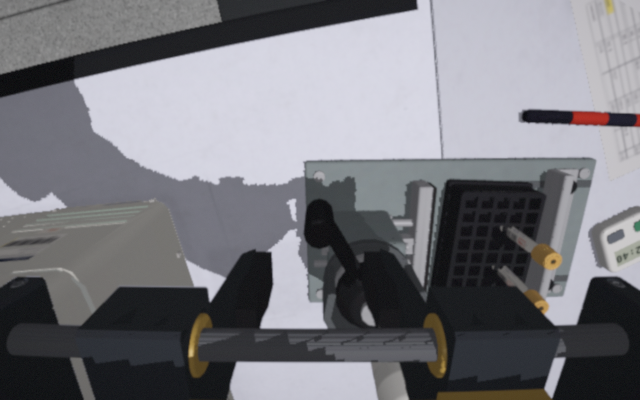

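The grip's top sits at about (318,237), within a pixel of the prediction, so it lies between the fingers. I'll descend and grip.

play_rows(translation=[[0, 0.0007, 0.02], [0, 0, 0.02], [0, 0, 0.015], [0, 0, 0.008], [0, 0, 0], [0, 0, 0], [0, 0, 0], [0, 0, 0], [0, 0, 0], [0, 0, 0]], delta_rot=[[0, 0, 0], [0, 0, 0], [0, 0, 0], [0, 0, 0], [0, 0, 0], [0, 0, 0], [0, 0, 0], [0, 0, 0], [0, 0, 0], [0, 0, 0]], grip=[0, 0, 0, 0, -0.5, -1, -1, -1, -1, -1], squeeze=40)

```text
clock: 4.7
tool_pos: [0.4918, 0.0692, 0.2099]
eef_rot: [0.087, 0.996, 0.0, 0.0]
contact_force: [-0.3, -0.4, 1.1]
opening: 0.2
finger_force: 40.0
```

```bash
cat > st.py <<'E'
from h import *
s=r.get_state();M=R.from_quat(s["eef_rot"]).as_matrix();p=s["tool_pos"]
H=np.array([.5705,.097]);d=p[:2]-H;phi=np.arctan2(d[1],d[0]);u=d/np.hypot(*d);t=np.array([u[1],-u[0]])
yaw=-.155;a=(phi-yaw-np.pi+np.pi)%(2*np.pi)-np.pi
f=s["contact_force"]
print("clk %.2f theta %.4f R %.4f z %.4f Ft(on lever,cw) %.2f Frad %.2f Fz %.2f op %.3f ff %.1f Mz %.2f toolyaw %.2f q7 %.2f"%(s["clock"],.875-a,np.hypot(*d),p[2],-f[:2]@t,-f[:2]@u,f[2],s["opening"],s["finger_force"],s["moment"][2],np.degrees(np.arctan2(M[1,1],M[0,1])),s["q"][6]),"phi-a %.2f"%((np.degrees(phi)-np.degrees(np.arctan2(M[1,1],M[0,1])))%360),p.round(4))
E
python3 st.py
```

```text
clk 4.70 theta 0.3806 R 0.0835 z 0.2099 Ft(on lever,cw) 0.31 Frad -0.46 Fz 1.11 op 0.200 ff 40.0 Mz 0.05 toolyaw 80.00 q7 0.54 phi-a 119.44 [0.4918 0.0692 0.2099]
```

play_rows(translation=[[0.0025, 0.0046, 0], [0.0025, 0.0046, 0], [0.0025, 0.0046, 0], [0.0025, 0.0046, 0], [0, 0, 0]], delta_rot=[[0, 0, 3.5], [0, 0, 3.5], [0, 0, 3.5], [0, 0, 3.5], [0, 0, 0]], grip=[-1, -1, -1, -1, -1])

```text
clock: 5.32
tool_pos: [0.4873, 0.0881, 0.2098]
eef_rot: [0.208, 0.978, -0.001, 0.001]
contact_force: [1.9, -3.8, 1.3]
opening: 0.205
finger_force: 40.0
```

```bash
python3 st.py
```

```text
clk 5.33 theta 0.6139 R 0.0837 z 0.2098 Ft(on lever,cw) 3.96 Frad 1.44 Fz 1.32 op 0.205 ff 40.0 Mz 0.11 toolyaw 66.00 q7 0.33 phi-a 120.08 [0.4873 0.0881 0.2098]
```

play_rows(translation=[[0.0025, 0.0046, 0], [0.0025, 0.0046, 0], [0.0025, 0.0046, 0], [0.0025, 0.0046, 0], [0.0025, 0.0046, 0], [0.0025, 0.0046, 0], [0.0025, 0.0046, 0], [0.0025, 0.0046, 0], [0.0025, 0.0046, 0], [0, 0, 0]], delta_rot=[[0, 0, 3.5], [0, 0, 3.5], [0, 0, 3.5], [0, 0, 3.5], [0, 0, 3.5], [0, 0, 3.5], [0, 0, 3.5], [0, 0, 3.5], [0, 0, 3.5], [0, 0, 0]], grip=[-1, -1, -1, -1, -1, -1, -1, -1, -1, -1])

```text
clock: 6.58
tool_pos: [0.4949, 0.1328, 0.2095]
eef_rot: [0.466, 0.885, -0.002, 0.001]
contact_force: [1.5, -5.9, 2.6]
opening: 0.203
finger_force: 40.0
```

```bash
python3 st.py
```

```text
clk 6.58 theta 1.1620 R 0.0837 z 0.2095 Ft(on lever,cw) 4.65 Frad 3.90 Fz 2.63 op 0.203 ff 40.0 Mz 0.07 toolyaw 34.41 q7 -0.10 phi-a 120.27 [0.4949 0.1328 0.2095]
```

play_rows(translation=[[0.0023, 0.0047, 0], [0.0023, 0.0047, 0], [0.0023, 0.0047, 0], [0.0023, 0.0047, 0], [0.0023, 0.0047, 0], [0.0023, 0.0047, 0], [0.0023, 0.0047, 0], [0.0023, 0.0047, 0], [0, 0, 0]], delta_rot=[[0, 0, 3.5], [0, 0, 3.5], [0, 0, 3.5], [0, 0, 3.5], [0, 0, 3.5], [0, 0, 3.5], [0, 0, 3.5], [0, 0, 3.5], [0, 0, 0]], grip=[-1, -1, -1, -1, -1, -1, -1, -1, -1])

```text
clock: 7.7
tool_pos: [0.5205, 0.1635, 0.2092]
eef_rot: [0.666, 0.746, -0.003, -0.0]
contact_force: [-2.8, -6.6, 4.0]
opening: 0.204
finger_force: 40.0
```

```bash
python3 st.py
python3 - <<'E'
import numpy as np
from h import r
from scipy.optimize import least_squares as L
P=np.array([[.4918,.0692],[.4873,.0881],[.4949,.1328],r.get_state()["tool_pos"][:2]])
f=L(lambda c:np.hypot(*(P-c).T)-.085,[.57,.097]);print(f.x,f.fun)
E
```

```text
clk 7.70 theta 1.6462 R 0.0832 z 0.2092 Ft(on lever,cw) 6.18 Frad 3.58 Fz 3.96 op 0.204 ff 40.0 Mz 0.07 toolyaw 6.44 q7 -0.44 phi-a 120.49 [0.5205 0.1635 0.2092]
[0.57204985 0.09629573] [-0.00029925  0.00014521  0.00035022 -0.00029179]
```

play_rows(translation=[[0, -0.001, -0.003], [0, 0, -0.003], [0, 0, -0.003], [0, 0, 0]], delta_rot=[[0, 0, 0], [0, 0, 0], [0, 0, 0], [0, 0, 0]], grip=[-1, -1, -1, -1])

```text
clock: 8.2
tool_pos: [0.5211, 0.1631, 0.2176]
eef_rot: [0.667, 0.745, -0.002, 0.001]
contact_force: [3.2, -6.0, -6.8]
opening: 0.204
finger_force: 40.0
```

```bash
sed -i 's/\[.5705,.097\]/[.572,.0963]/' st.py; python3 st.py
```

```text
clk 8.20 theta 1.6403 R 0.0840 z 0.2176 Ft(on lever,cw) 1.10 Frad 6.72 Fz -6.78 op 0.204 ff 40.0 Mz -0.04 toolyaw 6.39 q7 -0.43 phi-a 120.88 [0.5211 0.1631 0.2176]
```

play_rows(translation=[[-0.0085, -0.0104, 0], [-0.0077, -0.0109, 0], [-0.0077, -0.0109, 0], [-0.0077, -0.0109, 0], [-0.0077, -0.0109, 0], [-0.0077, -0.0109, 0], [-0.0077, -0.0109, 0], [-0.0077, -0.0109, 0], [-0.0077, -0.0109, 0], [0, 0, 0]], delta_rot=[[0, 0, -9], [0, 0, -9], [0, 0, -9], [0, 0, -9], [0, 0, -9], [0, 0, -9], [0, 0, -9], [0, 0, -9], [0, 0, -9], [0, 0, 0]], grip=[-1, -1, -1, -1, -1, -1, -1, -1, -1, -1])

```text
clock: 9.45
tool_pos: [0.4976, 0.058, 0.2179]
eef_rot: [0.022, 1.0, 0.001, -0.001]
contact_force: [-0.3, 3.5, -6.7]
opening: 0.197
finger_force: 40.0
```

```bash
python3 st.py
```

```text
clk 9.45 theta 0.2439 R 0.0837 z 0.2179 Ft(on lever,cw) -3.22 Frad 1.37 Fz -6.73 op 0.197 ff 40.0 Mz 0.17 toolyaw 87.44 q7 0.68 phi-a 119.83 [0.4976 0.058  0.2179]
```

play_rows(translation=[[-0.0041, -0.0065, 0], [-0.0041, -0.0065, 0], [0, 0, 0], [0, 0, 0]], delta_rot=[[0, 0, -5.2], [0, 0, -5.2], [0, 0, 0], [0, 0, 0]], grip=[-1, -1, -1, -1])

```text
clock: 9.95
tool_pos: [0.5057, 0.0458, 0.2185]
eef_rot: [-0.068, 0.998, 0.001, -0.0]
contact_force: [0.0, 3.8, -6.9]
opening: 0.2
finger_force: 40.0
```

```bash
python3 st.py
```

```text
clk 9.95 theta 0.0685 R 0.0833 z 0.2185 Ft(on lever,cw) -2.99 Frad 2.32 Fz -6.90 op 0.200 ff 40.0 Mz 0.18 toolyaw 97.85 q7 0.85 phi-a 119.47 [0.5057 0.0458 0.2185]
```

play_rows(translation=[[0, 0, 0.004], [0, 0, 0.003], [0, 0, 0.003], [0, 0, 0]], delta_rot=[[0, 0, 0], [0, 0, 0], [0, 0, 0], [0, 0, 0]], grip=[-1, -1, -1, -1])

```text
clock: 10.45
tool_pos: [0.5058, 0.0444, 0.2094]
eef_rot: [-0.069, 0.998, -0.001, -0.0]
contact_force: [-4.3, 2.5, 6.2]
opening: 0.206
finger_force: 40.0
```

```bash
python3 st.py
```

```text
clk 10.45 theta 0.0554 R 0.0841 z 0.2094 Ft(on lever,cw) -4.60 Frad -1.86 Fz 6.20 op 0.206 ff 40.0 Mz 0.37 toolyaw 97.91 q7 0.83 phi-a 120.17 [0.5058 0.0444 0.2094]
```

play_rows(translation=[[0.0025, 0.0046, 0], [0.0025, 0.0046, 0], [0.0025, 0.0046, 0], [0.0025, 0.0046, 0], [0.0025, 0.0046, 0], [0.0025, 0.0046, 0], [0.0025, 0.0046, 0], [0.0025, 0.0046, 0], [0.0025, 0.0046, 0], [0, 0, 0]], delta_rot=[[0, 0, 3.5], [0, 0, 3.5], [0, 0, 3.5], [0, 0, 3.5], [0, 0, 3.5], [0, 0, 3.5], [0, 0, 3.5], [0, 0, 3.5], [0, 0, 3.5], [0, 0, 0]], grip=[-1, -1, -1, -1, -1, -1, -1, -1, -1, -1])

```text
clock: 11.7
tool_pos: [0.4879, 0.0851, 0.2095]
eef_rot: [0.205, 0.979, -0.003, -0.0]
contact_force: [-4.2, -4.3, 7.8]
opening: 0.203
finger_force: 40.0
```

```bash
python3 st.py
```

```text
clk 11.70 theta 0.5882 R 0.0849 z 0.2095 Ft(on lever,cw) 3.76 Frad -4.69 Fz 7.84 op 0.203 ff 40.0 Mz 0.33 toolyaw 66.29 q7 0.33 phi-a 121.26 [0.4879 0.0851 0.2095]
```

play_rows(translation=[[0.0026, 0.0045, -0.001], [0.0026, 0.0045, 0], [0, 0, 0], [0, 0, 0]], delta_rot=[[0, 0, 3.5], [0, 0, 3.5], [0, 0, 0], [0, 0, 0]], grip=[-1, -1, -1, -1])

```text
clock: 12.2
tool_pos: [0.4872, 0.0955, 0.2099]
eef_rot: [0.264, 0.964, -0.002, -0.0]
contact_force: [-2.9, -4.5, 3.9]
opening: 0.206
finger_force: 40.0
```

```bash
python3 st.py
```

```text
clk 12.20 theta 0.7101 R 0.0848 z 0.2099 Ft(on lever,cw) 4.49 Frad -2.91 Fz 3.91 op 0.206 ff 40.0 Mz 0.23 toolyaw 59.36 q7 0.24 phi-a 121.21 [0.4872 0.0955 0.2099]
```

play_rows(translation=[[0.0026, 0.0045, 0], [0.0026, 0.0045, 0], [0, 0, 0], [0, 0, 0]], delta_rot=[[0, 0, 3.5], [0, 0, 3.5], [0, 0, 0], [0, 0, 0]], grip=[-1, -1, -1, -1])

```text
clock: 12.7
tool_pos: [0.4877, 0.106, 0.2099]
eef_rot: [0.323, 0.947, -0.002, -0.0]
contact_force: [-4.0, -3.7, 4.6]
opening: 0.201
finger_force: 40.0
```

```bash
python3 st.py
```

```text
clk 12.70 theta 0.8341 R 0.0849 z 0.2099 Ft(on lever,cw) 4.18 Frad -3.60 Fz 4.63 op 0.201 ff 40.0 Mz 0.18 toolyaw 52.36 q7 0.14 phi-a 121.10 [0.4877 0.106  0.2099]
```

play_rows(translation=[[0.0026, 0.0045, 0], [0.0026, 0.0045, 0], [0, 0, 0], [0, 0, 0]], delta_rot=[[0, 0, 3.5], [0, 0, 3.5], [0, 0, 0], [0, 0, 0]], grip=[-1, -1, -1, -1])

```text
clock: 13.2
tool_pos: [0.4894, 0.1161, 0.2099]
eef_rot: [0.38, 0.925, -0.002, 0.0]
contact_force: [-2.7, -4.4, 3.3]
opening: 0.202
finger_force: 40.0
```

```bash
python3 st.py
```

```text
clk 13.20 theta 0.9557 R 0.0849 z 0.2099 Ft(on lever,cw) 4.87 Frad -1.60 Fz 3.34 op 0.202 ff 40.0 Mz 0.11 toolyaw 45.35 q7 0.04 phi-a 121.15 [0.4894 0.1161 0.2099]
```

play_rows(translation=[[0.0026, 0.0045, 0], [0.0026, 0.0045, 0], [0, 0, 0], [0, 0, 0]], delta_rot=[[0, 0, 3.5], [0, 0, 3.5], [0, 0, 0], [0, 0, 0]], grip=[-1, -1, -1, -1])

```text
clock: 13.7
tool_pos: [0.4921, 0.1254, 0.2098]
eef_rot: [0.436, 0.9, -0.003, 0.0]
contact_force: [-3.8, -5.9, 3.1]
opening: 0.203
finger_force: 40.0
```

```bash
python3 st.py
```

```text
clk 13.70 theta 1.0693 R 0.0850 z 0.2098 Ft(on lever,cw) 6.84 Frad -1.57 Fz 3.12 op 0.203 ff 40.0 Mz 0.27 toolyaw 38.34 q7 -0.05 phi-a 121.65 [0.4921 0.1254 0.2098]
```

play_rows(translation=[[0.0026, 0.0045, 0], [0, 0, 0], [0, 0, 0]], delta_rot=[[0, 0, 3.5], [0, 0, 0], [0, 0, 0]], grip=[-1, -1, -1])

```text
clock: 14.08
tool_pos: [0.4938, 0.1298, 0.2097]
eef_rot: [0.463, 0.886, -0.003, 0.0]
contact_force: [-3.2, -6.8, 3.4]
opening: 0.202
finger_force: 40.0
```

```bash
python3 st.py
```

```text
clk 14.07 theta 1.1245 R 0.0850 z 0.2097 Ft(on lever,cw) 7.50 Frad -0.27 Fz 3.37 op 0.202 ff 40.0 Mz 0.27 toolyaw 34.84 q7 -0.09 phi-a 121.98 [0.4938 0.1298 0.2097]
```

Run:
```python
from h import *
im=r.snapshot("wrist");cv2.imwrite("pics/w2.png",im)
```

```text
(no output)
```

View pics/w2.png

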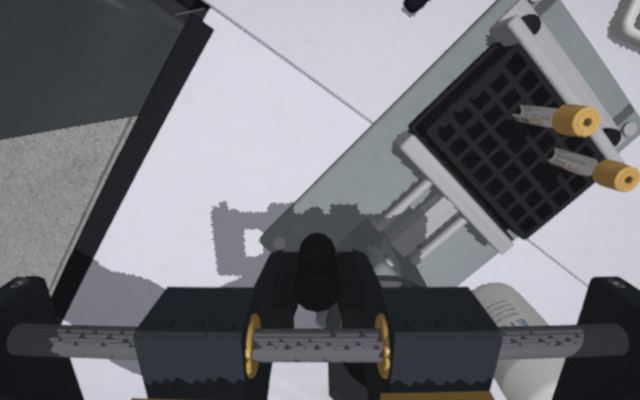

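The block now sits between the jaw and the fence, with both tubes standing at (570,120) and (615,178). I'll continue in small steps.

play_rows(translation=[[0.0015, 0.0026, 0], [0, 0, 0], [0, 0, 0]], delta_rot=[[0, 0, 2], [0, 0, 0], [0, 0, 0]], grip=[-1, -1, -1])

```text
clock: 14.5
tool_pos: [0.4948, 0.132, 0.2096]
eef_rot: [0.478, 0.878, -0.004, -0.0]
contact_force: [-4.1, -7.9, 4.1]
opening: 0.205
finger_force: 40.0
```

```bash
python3 st.py
```

```text
clk 14.50 theta 1.1536 R 0.0850 z 0.2096 Ft(on lever,cw) 8.85 Frad -0.38 Fz 4.11 op 0.205 ff 40.0 Mz 0.35 toolyaw 32.84 q7 -0.12 phi-a 122.32 [0.4948 0.132  0.2096]
```

```bash
cat > tq.py <<'E'
from h import *
H=np.array([.572,.0963]);o=[]
for i in range(8):
    if i: r.snapshot("side")
    s=r.get_state();f=s["contact_force"];d=np.array(s["tool_pos"][:2])-H
    u=d/np.hypot(*d);o.append([-(f[:2]@[u[1],-u[0]]),s["moment"][2],d[0]*f[1]-d[1]*f[0]+s["moment"][2]])
print(np.mean(o,0).round(3),np.std(o,0).round(3))
E
python3 tq.py; python3 st.py
```

```text
[8.137 0.319 1.01 ] [0.524 0.022 0.053]
clk 14.85 theta 1.1532 R 0.0851 z 0.2096 Ft(on lever,cw) 7.46 Frad -0.83 Fz 3.53 op 0.203 ff 40.0 Mz 0.29 toolyaw 32.84 q7 -0.12 phi-a 122.34 [0.4948 0.132  0.2096]
```

play_rows(translation=[[-0.0007, -0.0012, 0], [0, 0, -0.003], [0, 0, -0.003], [0, 0, -0.003], [0, 0, 0]], delta_rot=[[0, 0, -1.5], [0, 0, 0], [0, 0, 0], [0, 0, 0], [0, 0, 0]], grip=[-1, -1, -1, -1, -1])

```text
clock: 15.48
tool_pos: [0.4962, 0.1334, 0.2188]
eef_rot: [0.467, 0.884, -0.0, 0.001]
contact_force: [2.0, -5.2, -7.7]
opening: 0.204
finger_force: 40.0
```

```bash
python3 st.py
```

```text
clk 15.47 theta 1.1747 R 0.0844 z 0.2188 Ft(on lever,cw) 3.83 Frad 4.11 Fz -7.74 op 0.204 ff 40.0 Mz -0.31 toolyaw 34.28 q7 -0.09 phi-a 119.67 [0.4962 0.1334 0.2188]
```

play_rows(translation=[[-0.0081, -0.0107, 0], [-0.0077, -0.0109, 0], [-0.0077, -0.0109, 0], [-0.0077, -0.0109, 0], [-0.0077, -0.0109, 0], [-0.0077, -0.0109, 0], [0, 0, 0], [0, 0, 0]], delta_rot=[[0, 0, -9], [0, 0, -9], [0, 0, -9], [0, 0, -9], [0, 0, -9], [0, 0, -9], [0, 0, 0], [0, 0, 0]], grip=[-1, -1, -1, -1, -1, -1, -1, -1])

```text
clock: 16.48
tool_pos: [0.4981, 0.0579, 0.2187]
eef_rot: [0.015, 1.0, 0.0, -0.0]
contact_force: [-0.8, -1.7, -7.1]
opening: 0.202
finger_force: 40.0
```

```bash
python3 st.py; python3 tq.py
```

```text
clk 16.48 theta 0.2413 R 0.0833 z 0.2187 Ft(on lever,cw) 1.10 Frad -1.52 Fz -7.10 op 0.202 ff 40.0 Mz -0.05 toolyaw 88.29 q7 0.69 phi-a 119.13 [0.4981 0.0579 0.2187]
[ 0.408 -0.044 -0.01 ] [0.409 0.026 0.049]
```

play_rows(translation=[[-0.0041, -0.0065, 0], [-0.0041, -0.0065, 0], [-0.0016, -0.0024, 0], [0, 0, 0], [0, 0, 0]], delta_rot=[[0, 0, -5.2], [0, 0, -5.2], [0, 0, -2], [0, 0, 0], [0, 0, 0]], grip=[-1, -1, -1, -1, -1])

```text
clock: 17.45
tool_pos: [0.5088, 0.0428, 0.2187]
eef_rot: [-0.094, 0.996, 0.0, -0.0]
contact_force: [-1.5, -0.2, -6.1]
opening: 0.201
finger_force: 40.0
```

```bash
python3 st.py; python3 tq.py
```

```text
clk 17.45 theta 0.0172 R 0.0828 z 0.2187 Ft(on lever,cw) -0.81 Frad -1.25 Fz -6.08 op 0.201 ff 40.0 Mz 0.08 toolyaw 100.78 q7 0.89 phi-a 119.49 [0.5088 0.0428 0.2187]
[-0.91   0.087  0.011] [0.326 0.031 0.049]
```

play_rows(translation=[[-0.0016, -0.0025, 0], [0, 0, 0], [0, 0, 0]], delta_rot=[[0, 0, -2], [0, 0, 0], [0, 0, 0]], grip=[-1, -1, -1])

```text
clock: 18.18
tool_pos: [0.5103, 0.0412, 0.2186]
eef_rot: [-0.112, 0.994, 0.001, -0.001]
contact_force: [-4.0, 2.4, -6.4]
opening: 0.202
finger_force: 40.0
```

```bash
python3 st.py; python3 tq.py
```

```text
clk 18.18 theta -0.0091 R 0.0827 z 0.2186 Ft(on lever,cw) -4.48 Frad -1.40 Fz -6.43 op 0.202 ff 40.0 Mz -0.14 toolyaw 102.88 q7 0.93 phi-a 118.90 [0.5103 0.0412 0.2186]
[-4.808 -0.103 -0.501] [0.312 0.026 0.028]
```

play_rows(translation=[[0, 0, 0.003], [0, 0, 0.003], [0, 0, 0.002], [0, 0, 0], [0, 0, 0]], delta_rot=[[0, 0, 0], [0, 0, 0], [0, 0, 0], [0, 0, 0], [0, 0, 0]], grip=[-1, -1, -1, -1, -1])

```text
clock: 19.15
tool_pos: [0.5098, 0.0405, 0.2118]
eef_rot: [-0.112, 0.994, -0.0, -0.001]
contact_force: [-8.1, 0.0, 8.5]
opening: 0.202
finger_force: 40.0
```

```bash
python3 st.py; python3 tq.py
```

```text
clk 19.15 theta -0.0105 R 0.0836 z 0.2118 Ft(on lever,cw) -5.43 Frad -6.03 Fz 8.46 op 0.202 ff 40.0 Mz -0.05 toolyaw 102.86 q7 0.91 phi-a 118.99 [0.5098 0.0405 0.2118]
[-5.469 -0.043 -0.5  ] [0.499 0.041 0.076]
```

play_rows(translation=[[0, 0, -0.004], [0.0018, 0.0028, 0], [0, 0, 0.003], [0, 0, 0], [0, 0, 0]], delta_rot=[[0, 0, 0], [0, 0, 2], [0, 0, 0], [0, 0, 0], [0, 0, 0]], grip=[-1, -1, -1, -1, -1])

```text
clock: 20.12
tool_pos: [0.5087, 0.0418, 0.2125]
eef_rot: [-0.094, 0.996, -0.001, 0.0]
contact_force: [-6.0, -3.0, 6.8]
opening: 0.208
finger_force: 40.0
```

```bash
python3 st.py
```

```text
clk 20.12 theta 0.0094 R 0.0836 z 0.2125 Ft(on lever,cw) -1.63 Frad -6.51 Fz 6.77 op 0.208 ff 40.0 Mz 0.20 toolyaw 100.81 q7 0.88 phi-a 119.90 [0.5087 0.0418 0.2125]
```

play_rows(translation=[[0, 0, -0.006], [0.0032, 0.0063, 0], [0.0032, 0.0063, 0], [0.0032, 0.0063, 0], [0.0032, 0.0063, 0], [0, 0, 0], [0, 0, 0]], delta_rot=[[0, 0, 0], [0, 0, 4.8], [0, 0, 4.8], [0, 0, 4.8], [0, 0, 4.8], [0, 0, 0], [0, 0, 0]], grip=[-1, -1, -1, -1, -1, -1, -1])

```text
clock: 21.0
tool_pos: [0.4943, 0.0662, 0.2175]
eef_rot: [0.073, 0.997, -0.0, -0.0]
contact_force: [-2.1, -1.4, -6.4]
opening: 0.201
finger_force: 40.0
```

```bash
python3 st.py; python3 tq.py
```

```text
clk 21.00 theta 0.3506 R 0.0833 z 0.2175 Ft(on lever,cw) 0.50 Frad -2.47 Fz -6.43 op 0.201 ff 40.0 Mz -0.05 toolyaw 81.65 q7 0.58 phi-a 119.51 [0.4943 0.0662 0.2175]
[ 0.583 -0.009  0.04 ] [0.696 0.034 0.067]
```

play_rows(translation=[[0, 0, 0.003], [0, 0, 0.003], [0, 0, 0.0025], [0, 0, 0], [0, 0, 0]], delta_rot=[[0, 0, 0], [0, 0, 0], [0, 0, 0], [0, 0, 0], [0, 0, 0]], grip=[-1, -1, -1, -1, -1])

```text
clock: 21.98
tool_pos: [0.4938, 0.0654, 0.21]
eef_rot: [0.073, 0.997, -0.002, -0.0]
contact_force: [-6.3, -6.7, 6.5]
opening: 0.203
finger_force: 40.0
```

```bash
python3 st.py; python3 tq.py
```

```text
clk 21.98 theta 0.3438 R 0.0841 z 0.2100 Ft(on lever,cw) 3.92 Frad -8.33 Fz 6.49 op 0.203 ff 40.0 Mz 0.21 toolyaw 81.59 q7 0.56 phi-a 119.96 [0.4938 0.0654 0.21  ]
[3.218 0.142 0.413] [0.453 0.043 0.07 ]
```

play_rows(translation=[[-0.0008, -0.0016, 0], [0, 0, 0.0005], [0, 0, 0], [0, 0, 0]], delta_rot=[[0, 0, -1.2], [0, 0, 0], [0, 0, 0], [0, 0, 0]], grip=[-1, -1, -1, -1])

```text
clock: 22.82
tool_pos: [0.4941, 0.0642, 0.2097]
eef_rot: [0.063, 0.998, -0.001, -0.0]
contact_force: [-7.9, -6.0, 8.8]
opening: 0.205
finger_force: 40.0
```

```bash
python3 st.py; python3 tq.py
```

```text
clk 22.82 theta 0.3287 R 0.0842 z 0.2097 Ft(on lever,cw) 2.53 Frad -9.60 Fz 8.76 op 0.205 ff 40.0 Mz 0.13 toolyaw 82.79 q7 0.58 phi-a 119.63 [0.4941 0.0642 0.2097]
[1.852 0.083 0.239] [0.335 0.034 0.043]
```

play_rows(translation=[[0.0005, -0.0012, -0.0007], [0, 0, 0], [0, 0, 0], [0, 0, 0], [0, 0, 0], [0, 0, 0], [0, 0, -0.01], [0, 0, -0.02], [0, 0, -0.03], [0, 0, -0.03], [0, 0, 0]], delta_rot=[[0, 0, -0.5], [0, 0, 0], [0, 0, 0], [0, 0, 0], [0, 0, 0], [0, 0, 0], [0, 0, 0], [0, 0, 0], [0, 0, 0], [0, 0, 0], [0, 0, 0]], grip=[-1, -1, -0.2, 0, 0, 0, 0, 0, 0, 0, 0])

```text
clock: 24.55
tool_pos: [0.4954, 0.0646, 0.3018]
eef_rot: [0.059, 0.998, 0.001, 0.003]
contact_force: [-0.8, 0.2, -0.7]
opening: 0.502
finger_force: 0.0
```

```bash
python3 st.py
python3 - <<'E'
from h import *
im=r.snapshot("wrist");cv2.imwrite("pics/w3.png",im)
H=np.array([.572,.0963])
for th in (0,.30,.343,.38):
    p=np.pi-.155+.875-th
    print(th,proj("wrist",[list(H+.085*np.array([np.cos(p),np.sin(p)]))+[z] for z in(.174,.177)]).round(1).tolist())
for t in ["lever_knob","tube_a","tube_block"]:
    for d in r.look_for("wrist",t)[:2]: print(t,np.round(d["point"],3),round(d["confidence"],2))
E
```

```text
clk 24.55 theta 0.3275 R 0.0829 z 0.3018 Ft(on lever,cw) -0.47 Frad -0.67 Fz -0.72 op 0.502 ff 0.0 Mz -0.04 toolyaw 83.29 q7 0.72 phi-a 119.20 [0.4954 0.0646 0.3018]
0 [[285.3, 242.0], [285.0, 243.9]]
0.3 [[314.4, 219.7], [314.3, 221.5]]
0.343 [[319.2, 217.2], [319.2, 218.9]]
0.38 [[323.5, 215.1], [323.6, 216.8]]
lever_knob [0.538 0.072 0.14 ] 0.92
tube_a [0.574 0.26  0.096] 0.66
tube_block [0.59  0.255 0.041] 0.82
```

View pics/w3.png

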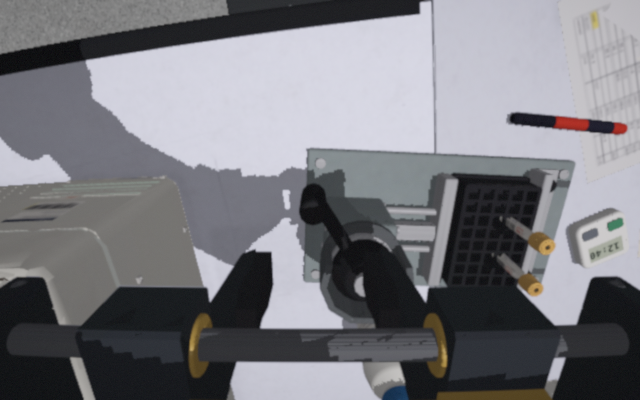

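```bash
python3 -c "
from plant import r
print(r.finish_job())"
```

```text
the job is handed in; nothing more can be done
None
```

I've handed the job in: the block is clamped at an estimated 25–30 N (worked out from lever torque, not measured directly), and the lever is down in its teeth at about 0.33 rad. That is the nearest seat to the right-hand end, because the next one falls just past the stop and the lever only perched there. The tubes were still standing in the last picture, and it took about 25 s.

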